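Angle a brass tube past the clamp post into the welding jig

ROBOT

A 6-joint arm with a two-finger parallel gripper is mounted at the origin on the work surface. World frame = base frame: x ahead of the robot, y to its left, z up, the work surface at z = 0. Lengths are in m, angles in rad, forces in N, time in s.
With the tool pointing down it reaches from about 0.35 to 0.85 m from the base axis. Payload 8.1 kg.
Tool frame: the origin (TCP) lies between the finger pads; the fingertips stand 8 mm ahead of it and the grasp point (between the pads) lies 11 mm behind it (robot.tip_reach is the y of the fingertips in the tool frame, in m); y points along the fingers, z is the direction in which the jaws open and shut, and the axes are right-handed (so a half turn about y gives the same grasp; the last joint's range is limited). The gripper opens to 93 mm and grips with 3 to 60 N. Pads are 15 mm wide; open, the fingers measure 128 mm over their backs; the gripper's body (75 mm by 188 mm) begins 65 mm behind the grasp point.
Start: joints at [1.138, 0.13, 1.488, -0, 1.523, -0.085], TCP at [0.204, 0.564, 0.201] pointing down, gripper open.
Joint ranges: [-2.96, 2.96], [-0.89, 2.26], [0.02, 2.5], [-1.34, 4.48], [0, 2.73], [-2.66, 2.66]. Speed limits (rad/s): [2.39, 2.39, 2.79, 3.14, 3.14, 3.14].

INTERFACE

Orientations are given as a rotation vector (axis times angle).
In Python, from plant import robot gives the robot as it stands.
- The arm moves only by the tool carry_out, never from a script. Its argument "increments" is a list of rows, each an object with "linear": the shift along the tool's x, y, z in m, a list of three; "yaw": the turn about the tool's y in rad. A call has 1 to 5 rows; each row is the pose to reach, as a shift and turn from the pose measured when the call began, along the tool's axes at that moment; what a row does not reach only later rows make up. A row lasts 1/8 s, in which the tool goes at most 62.5 mm and 10.7 degrees, less where a joint would pass 70% of its speed; a pose out of reach is approached as far as the arm can. A call with a gripper value outside its range is refused whole. "gripper" is the opening, from 0 (shut) to 1 (fully open), set as the call begins (left out, the last holds). The fingers move at their own pace and stop on an object; "newtons" is the grip in N (left out, the last holds). Time passes only in rows, so rows that repeat a pose let the fingers close. It gives the time, the measured TCP pose, the force and the opening at its end, in the units of the state.
- robot.read_state(): the state, without advancing time (a new reading comes with each control period).
- robot.read_camera(name): name is "scene" or "top" or "wrist"; returns the picture (420x560x3 uint8, blue, green, red); there is no depth.
- robot.camera_params(name): a dict with "fov_y" (degrees; the focal length in pixels is half the picture's height over the tangent of half this angle, whatever the lens; pixels are square), "cx", "cy" (the principal point, pixels), "R" (3x3) and "t" (3): a world point X has camera coordinates R X + t. Camera axes: x right, y down, z forward; pixel columns grow to the right and rows downward; lengths in m; the calibration is good to about 2 mm. A picture is of the moment at which its call begins: read the wrist's pose just before it. camera_params takes no time and is no camera call; for the wrist camera it gives the pose at the moment of the call.
- robot.close_job(): hands the job in, once; it reports no verdict.
The state is a dict: "t": time; "q": joint angles; "dq": joint speeds; "joint_torque": joint torques, N m; "tool_pos": TCP position; "orientation": TCP orientation; "force": force on the tool from outside, world axes, zero at the start; "wrist_torque": the same for the moment, N m; "opening": finger opening in m.
Only numpy, scipy, OpenCV 4.12 (cv2) and the standard library are available. Lean on these libraries where they do the work, as an engineer would, in place of code of your own. Each camera call takes 0.05 s, during which the arm holds its last target.

TASK

Load the brass tube into the welding jig by pushing it along the table with the fingertips: angle it so that the end nearer the clamp post goes in behind the post, then push the other end in, until the whole tube lies flat against the fence, between the two end stops. Slide it only, never lift or tip it, leave everything else on the table where it is, and finish clear of the tube.

Things in the scene. Friction and masses are not known exactly. Their poses are not given: they have to be found in the camera images.
- tube: Straight square brass tube with closed flat ends: 260 mm long (its own y), 30 mm wide (x), 30 mm high (z), about 0.6 kg, loose, slides on the steel table. Origin: centre of its underside. Starts on the robot side of the jig, shifted right: its left end lies right of the clamp post; its y axis points left, roughly along the fence, up to about 20 degrees off. Home: origin at jig x = -15 mm.
- end_a (a point): centre of the tube's end face on its own +y side (the left end at the start, nearer the clamp post), 15 mm above its underside.
- end_b (a point): centre of the tube's end face on its own -y side (the right end at the start), 15 mm above its underside.
- jig: Plain steel welding jig, fixed: an upright fence (50 mm high, 12 mm thick, 346 mm long, foot and magnets behind it) with an end stop at each end, making a bay open towards the robot; its floor is the table. Origin: on the table, middle of the fence's front face. x points level into the fence, away from the robot; y along the fence to the left. Turned up to about 12 degrees from the world axes.
- left_stop (a point): Centre of the inner face of the left end stop, jig y = +138 mm, 22.5 mm above the table. The stop is 45 mm high and 30 mm thick (outer face at jig y = +168 mm) and stands out 34 mm in front of the fence face (jig x from -34 to 0 mm).
- right_stop (a point): Centre of the inner face of the right end stop, jig y = -138 mm, 22.5 mm above the table; the same size as the left one (outer face at jig y = -168 mm, front at jig x = -34 mm).
- clamp_post: Round steel post, fixed, in front of the left half of the bay: foot 40 mm across, 12 mm high; pillar 28 mm across, 67 mm high. Origin: on its axis, on the table; x, y parallel to the jig's. A clamp screw runs along x, 22 mm up: pad 18 mm across reaches to x = +20 mm, knob 26 mm across to x = -46 mm; not to be turned. Gap from pad or foot to the fence 48 to 53 mm.
- wax_tin: round steel tin full of hard white wax, 84 mm across, 46 mm high, near the clamp post. Origin: centre of its underside. Leave it alone.
- disc_1: small solid brass disc, 42 mm across, 12 mm thick, lying flat to the right of the jig. Origin: centre of its underside. Leave it alone.
- disc_2: another such brass disc, 42 mm across, 12 mm thick, farther to the right. Origin: centre of its underside. Leave it alone.
- mag_square: red triangular magnetic welding square lying flat, legs 90 mm long and 30 mm wide, 14 mm thick, its right-angled corner at x = y = -45 mm. Origin: on its underside. Leave it alone.
- scissors: closed scissors with black handles, lying flat, about 190 mm long, 70 mm wide, 11 mm high. Origin: near the pivot. Leave it alone.
- brass_cross: finished brass cross of two round bars 24 mm thick and 220 mm long, lying flat. Origin: under its middle. Leave it alone.
- wax_brush: small brush, 170 mm long, lying flat along its x axis. Origin: on its underside. Leave it alone.

How it is judged:
On the way:
1. one end of the tube has gone in behind the clamp post (((y of end_a in the frame of clamp_post above 0.02 m and x of end_a in the frame of clamp_post above 0.03 m) or (y of end_b in the frame of clamp_post above 0.02 m and x of end_b in the frame of clamp_post above 0.03 m))), for 0.1 s.
At the end, for the whole second after the job is handed in: The tube lies flat on the table in the bay between the two end stops, at rest, with both of its ends within 4.5 mm of touching the fence (x of each of end_a, end_b in the frame of jig above -0.0195 m and y of tube in the frame of jig between -0.012 and 0.012 m and angle between the y axis of tube and the y axis of jig, either way round below 0.04 rad and height (world z) of tube below 0.004 m and angle between tube's own z axis and vertical below 0.05 rad and linear speed of tube below 0.01 m/s).
It fails at once if the tube was lifted off the table or tipped (height (world z) of tube above 0.012 m or angle between tube's own z axis and vertical above 0.12 rad).
It fails at once if something else on the table was pushed out of its place (more than 20 mm) (distance of any of wax_tin, disc_1, disc_2, mag_square, scissors, brass_cross, wax_brush from where it was at the start of the episode above 0.02 m).
It also fails if it takes over 67 s, if anything falls off the work surface, if the arm or the gripper's body presses on something with over 40 N, if the wrist force passes 120 N, or if a joint passes its speed limit or range.

## Working session

There is one attempt and no reset: what is moved stays moved. The work goes in short steps, Python scripts to look and compute and a tool call to move; the robot and the scene stay as the last step left them, time stands still between calls to the robot, and variables do not carry over. Pictures are saved under pics/ and viewed, and the job is handed in when it is done.

Besides the shell and the picture viewer there is one more tool, called after ">>>" by a JSON object that holds its "name" and its "arguments", one argument or row to a line. carry_out: Moves the arm, as the interface text tells. Its arguments: {"type":"object","properties":{"increments":{"type":"array","items":{"type":"object","properties":{"linear":{"type":"array","items":{"type":"number"}},"yaw":{"type":"number"}}}},"gripper":{"type":"number"},"newtons":{"type":"number"}},"required":["increments"]}

```bash
mkdir -p pics; ls; python3 - <<'E'
from plant import robot
import cv2
s=robot.read_state();print({k:s[k] for k in('t','tool_pos','orientation','opening','force')},robot.tip_reach)
for n in("scene","top"):
    im=robot.read_camera(n);cv2.imwrite(f'pics/{n}0.png',im)
    p=robot.camera_params(n);print(n,p)
E
```

```text
pics
{'t': 0.0, 'tool_pos': array([0.20420184, 0.56354013, 0.19970601]), 'orientation': array([-1.55528906,  0.27339693, -0.2725537 ]), 'opening': 0.09291873417613301, 'force': array([ 0.41699778, -0.06994783,  0.17008298])} 0.008
scene {'fov_y': 52.307474859418576, 'cx': 277.87704944896177, 'cy': 207.73284244965717, 'R': array([[ 0.82669277,  0.56263158,  0.00497652],
       [ 0.33743468, -0.48868726, -0.80456361],
       [-0.45024094,  0.66680617, -0.59384563]]), 't': array([-0.50701078, -0.14320382,  1.56830543])}
top {'fov_y': 44.49902399749859, 'cx': 279.05399044525774, 'cy': 198.27031452841598, 'R': array([[ 0.01462439, -0.99982656,  0.01153137],
       [-0.99651608, -0.01552106, -0.08194384],
       [ 0.08210861, -0.01029281, -0.99657024]]), 't': array([0.02075643, 0.55501956, 1.23714844])}
```

View pics/top0.png

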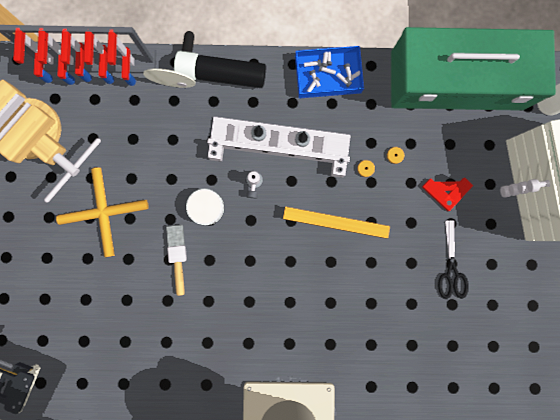

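View pics/scene0.png

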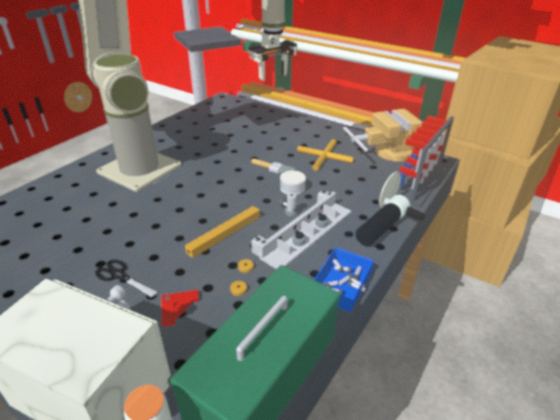

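The top view shows the tube from (283,212) to (389,232), the post near (253,185), the tin at (205,207) and the jig from about (212,130) to (350,165). The discs are at (366,168) and (396,155). I'll enlarge this area next.

```bash
python3 - <<'E'
import cv2
im=cv2.imread('pics/top0.png')
c=im[105:245,195:400];cv2.imwrite('pics/top0z.png',cv2.resize(c,None,fx=3.9,fy=3.9,interpolation=cv2.INTER_CUBIC))
im=cv2.imread('pics/scene0.png')
c=im[160:275,180:360];cv2.imwrite('pics/sc0z.png',cv2.resize(c,None,fx=4.4,fy=4.4,interpolation=cv2.INTER_CUBIC))
E
```

```text
(no output)
```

View pics/top0z.png

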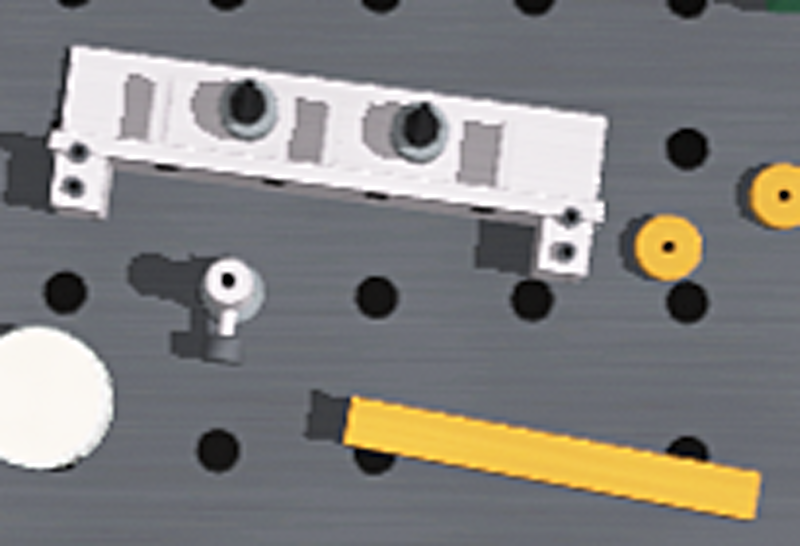

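View pics/sc0z.png

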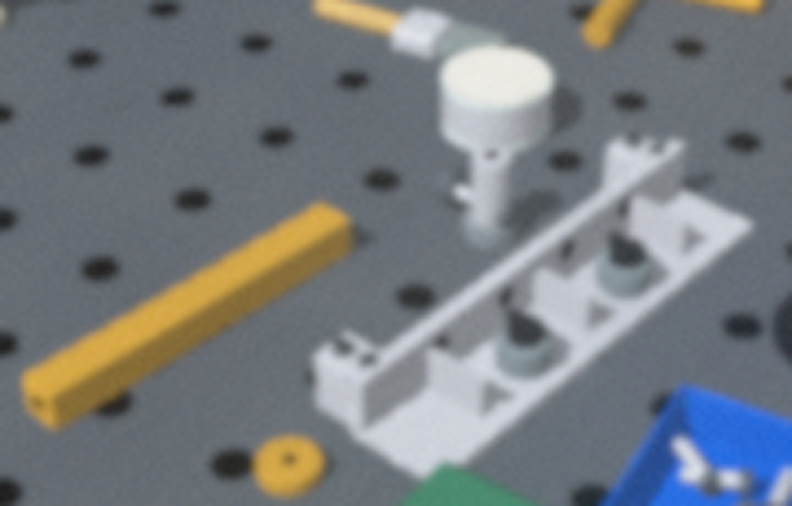

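```bash
cat > h.py <<'E'
import numpy as np
from plant import robot
def K(p):
    f=210/np.tan(np.radians(p['fov_y'])/2); return f,p['cx'],p['cy']
def ray(p,uv):
    f,cx,cy=K(p);R=np.array(p['R']);t=np.array(p['t'])
    d=R.T@np.array([(uv[0]-cx)/f,(uv[1]-cy)/f,1.]);return -R.T@t,d
def cast(p,uv,z):
    c,d=ray(p,uv);return c+d*(z-c[2])/d[2]
def proj(p,X):
    f,cx,cy=K(p);q=np.array(p['R'])@np.array(X)+np.array(p['t']);return np.array([f*q[0]/q[2]+cx,f*q[1]/q[2]+cy])
def tri(p1,u1,p2,u2):
    c1,d1=ray(p1,u1);c2,d2=ray(p2,u2)
    A=np.array([d1,-d2]).T;s=np.linalg.lstsq(A,c2-c1,rcond=None)[0]
    a=c1+s[0]*d1;b=c2+s[1]*d2;return (a+b)/2,np.linalg.norm(a-b)
E
python3 - <<'E'
from h import *
import cv2
P=robot.camera_params('top');S=robot.camera_params('scene')
tz=lambda x,y:((x+.5)/3.9-.5+195,(y+.5)/3.9-.5+105)
sz=lambda x,y:((x+.5)/4.4-.5+180,(y+.5)/4.4-.5+160)
def sh(n,uv,z): print(n,cast(P,uv,z).round(4))
im=cv2.imread('pics/top0.png');hsv=cv2.cvtColor(im,cv2.COLOR_BGR2HSV)
m=cv2.inRange(hsv,(15,120,100),(35,255,255));m[:195]=0;m[:,:270]=0
cs=max(cv2.findContours(m,0,1)[0],key=cv2.contourArea)
r=cv2.minAreaRect(cs);bx=cv2.boxPoints(r);print(r)
for c in bx: sh('tube corner',c,.03)
sh('tube c',r[0],.03)
print('cam',(-P['R'].T@P['t']).round(3))
for n,c in dict(LSinfront=(103,217),LSoutfront=(52,208),RSinfront=(537,268),RSoutfront=(586,277)).items(): sh(n,tz(*c),.045)
for n,c in dict(fL=(110,158),fR=(537,214)).items(): sh(n,tz(*c),.05)
for n,c in dict(fbl=(110,166),fbR=(480,214)).items(): sh(n,tz(*c),0)
sh('post',tz(229,281),.067);sh('foot',tz(236,290),.012)
sh('tin',tz(38,398),.046)
sh('disc1',tz(668,247),.012);sh('disc2',tz(783,195),.012)
for n,a,b in [('tube near right corner?',tz(755,519),sz(25,382)),('tubefarleft',tz(352,397),sz(352,224)),('RS outfront',tz(586,277),sz(315,355)),('post',tz(229,281),sz(490,150)),('disc1',tz(668,247),sz(290,452)),('tin',tz(38,398),sz(497,76))]:
    print(n,*tri(P,a,S,b))
E
```

```text
((336.1552734375, 221.97169494628906), (107.06925964355469, 13.034274101257324), 10.520785331726074)
tube corner [0.5045 0.0205 0.03  ]
tube corner [0.5359 0.0152 0.03  ]
tube corner [ 0.4921 -0.2419  0.03  ]
tube corner [ 0.4609 -0.236   0.03  ]
tube c [ 0.4983 -0.1106  0.03  ]
cam [0.451 0.042 1.278]
LSinfront [0.643  0.1712 0.045 ]
LSoutfront [0.6481 0.203  0.045 ]
RSinfront [ 0.6154 -0.0988  0.045 ]
RSoutfront [ 0.6103 -0.1293  0.045 ]
fL [0.6792 0.1673 0.05  ]
fR [ 0.6485 -0.098   0.05  ]
fbl [0.6832 0.1722 0.    ]
fbR [ 0.6559 -0.0669  0.    ]
post [0.6015 0.0914 0.067 ]
foot [0.6026 0.0891 0.012 ]
tin [0.5297 0.2084 0.046 ]
disc1 [ 0.6347 -0.1863  0.012 ]
disc2 [ 0.6695 -0.2601  0.012 ]
tube near right corner? [ 0.46284437 -0.23739269  0.0269881 ] 0.002232839565287623
tubefarleft [0.53466804 0.01472564 0.02657697] 0.0002915523262801072
RS outfront [ 0.61084446 -0.12892451  0.04470586] 0.001399890398599432
post [0.60039359 0.09085714 0.07234721] 0.0010234402605873766
disc1 [ 0.63390345 -0.18514025  0.01799135] 0.0002645678925787834
tin [0.53012475 0.20869089 0.04668267] 0.0012432938602174098
```

```bash
cat >> h.py <<'E'
from scipy.spatial.transform import Rotation as Ro
JA=np.radians(6.5);JO=np.array([.6633,.033])
EX=np.array([np.cos(JA),-np.sin(JA)]);EY=np.array([np.sin(JA),np.cos(JA)])
def w(j): return JO+j[0]*EX+j[1]*EY
def jg(p): d=np.array(p[:2])-JO;return np.array([d@EX,d@EY])
def st():
    s=robot.read_state();R=Ro.from_rotvec(s['orientation']).as_matrix();return s,np.array(s['tool_pos']),R
def head(v): # tilt of axis from world +y toward +x, deg, mod 180 ->(-90,90]
    a=np.degrees(np.arctan2(v[0],v[1]));return (a+90)%180-90
def go(pos,tilt):
    """deltas in tool axes for world pos; jaw axis (tool z) at tilt deg (0=world y, + toward +x)"""
    s,p,R=st();d=R.T@(np.array(pos)-p);a=head(R[:,2])
    # turn about tool y (down): positive = clockwise from above = tilt grows
    dy=(tilt-a+90)%180-90
    print('linear',d.round(4),'yaw',np.radians(dy).round(4),'deg',round(dy,1),'q6',round(s['q'][5],2))
def show():
    s,p,R=st();print('t',round(s['t'],2),'tcp',p.round(4),'jig',(jg(p)*1e3).round(1),'jaw tilt',head(R[:,2]).round(2),'ydown',R[:,1].round(3),'F',np.round(s['force'],1),'open',round(s['opening'],4))
E
python3 - <<'E'
from h import *
show();s,p,R=st();print(R.round(3))
# tube: centre, axis
c=np.array([.4983,-.1106]);print('tube jig',jg(c)*1e3)
th=np.radians(15.5);n=np.array([np.cos(th),-np.sin(th)])
a=c-0.07*n;print(a)
go([*a,.12],15.5)
E
```

```text
t 0.1 tcp [0.2042 0.5636 0.1998] jig [-516.2  475.2] jaw tilt 19.92 ydown [-0.001 -0.002 -1.   ] F [1.  0.6 0.6] open 0.0932
[[ 0.94  -0.001  0.341]
 [-0.341 -0.002  0.94 ]
 [-0.    -1.    -0.002]]
tube jig [-147.68337469 -161.35544875]
[ 0.43084587 -0.09189331]
linear [ 0.4364  0.0806 -0.5389] yaw -0.0772 deg -4.4 q6 -0.09
```

>>> {"name": "carry_out", "arguments": {
  "increments": [
    {"linear": [0.218,0.0,-0.27],"yaw": -0.04},
    {"linear": [0.218,0.0,-0.27],"yaw": -0.077},
    {"linear": [0.436,0.04,-0.539],"yaw": -0.077},
    {"linear": [0.436,0.08,-0.539],"yaw": -0.077},
    {"linear": [0.436,0.08,-0.539],"yaw": -0.077}
  ],
  "gripper": 1
}}

```text
t: 0.72
tool_pos: [0.3058, 0.2682, 0.1772]
orientation: [-1.562, 0.212, -0.212]
force: [0.9, 0.0, 0.5]
opening: 0.0929
```

```bash
python3 - <<'E'
from h import *
show();go([.4308,-.0919,.1],15.5)
E
```

```text
t 0.72 tcp [0.3058 0.2682 0.1772] jig [-381.9  193.2] jaw tilt 15.48 ydown [-0.    -0.002 -1.   ] F [0.9 0.  0.5] open 0.0929
linear [ 0.2166  0.0777 -0.3135] yaw 0.0003 deg 0.0 q6 -0.71
```

>>> {"name": "carry_out", "arguments": {
  "increments": [
    {"linear": [0.217,0.0,-0.313],"yaw": 0},
    {"linear": [0.217,0.02,-0.313],"yaw": 0},
    {"linear": [0.217,0.04,-0.313],"yaw": 0},
    {"linear": [0.217,0.06,-0.313],"yaw": 0},
    {"linear": [0.217,0.077,-0.313],"yaw": 0}
  ]
}}

```text
t: 1.35
tool_pos: [0.407, -0.0214, 0.129]
orientation: [-1.562, 0.211, -0.214]
force: [0.9, 0.6, 0.4]
opening: 0.0927
```

>>> {"name": "carry_out", "arguments": {
  "increments": [
    {"linear": [0,0,0],"yaw": 0},
    {"linear": [0,0,0],"yaw": 0}
  ]
}}

```text
t: 1.6
tool_pos: [0.4066, -0.0213, 0.1288]
orientation: [-1.561, 0.213, -0.214]
force: [0.1, 0.6, 0.9]
opening: 0.0931
```

```bash
python3 - <<'E'
from h import *
import cv2
show();go([.4308,-.0919,.016],15.5)
P=robot.camera_params('wrist');im=robot.read_camera('wrist');cv2.imwrite('pics/w1.png',im)
import pickle;pickle.dump(P,open('w1.pkl','wb'))
E
```

```text
t 1.6 tcp [ 0.4066 -0.0213  0.1288] jig [-248.9  -83.1] jaw tilt 15.6 ydown [ 0.001 -0.001 -1.   ] F [0.1 0.6 0.9] open 0.0931
linear [ 0.0422  0.1129 -0.0613] yaw -0.0017 deg -0.1 q6 -1.48
```

View pics/w1.png

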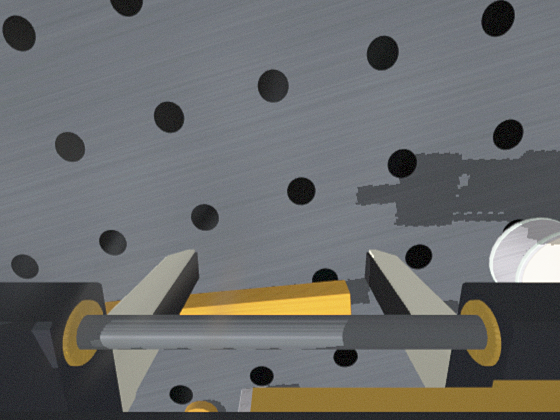

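The wrist view looks back towards the robot. It shows the tube's left part at (230,300) between the fingers, and the tin at the right (540,260). Next I descend behind the tube on the robot side.

>>> {"name": "carry_out", "arguments": {
  "increments": [
    {"linear": [0.02,0.0,-0.061],"yaw": 0},
    {"linear": [0.042,0.03,-0.061],"yaw": 0},
    {"linear": [0.042,0.075,-0.061],"yaw": 0},
    {"linear": [0.042,0.112,-0.061],"yaw": 0},
    {"linear": [0.042,0.112,-0.061],"yaw": 0}
  ]
}}

```text
t: 2.28
tool_pos: [0.4287, -0.0885, 0.0151]
orientation: [-1.56, 0.213, -0.207]
force: [-0.5, 0.6, -0.2]
opening: 0.0932
```

```bash
python3 - <<'E'
from h import *
import cv2
show();
im=robot.read_camera('top');cv2.imwrite('pics/top1.png',im)
cv2.imwrite('pics/top1z.png',cv2.resize(im[105:275,195:400],None,fx=3.5,fy=3.5,interpolation=cv2.INTER_CUBIC))
E
```

```text
t 2.27 tcp [ 0.4287 -0.0885  0.0151] jig [-219.3 -147.2] jaw tilt 15.35 ydown [-0.004  0.001 -1.   ] F [-0.5  0.6 -0.2] open 0.0932
```

View pics/top1z.png

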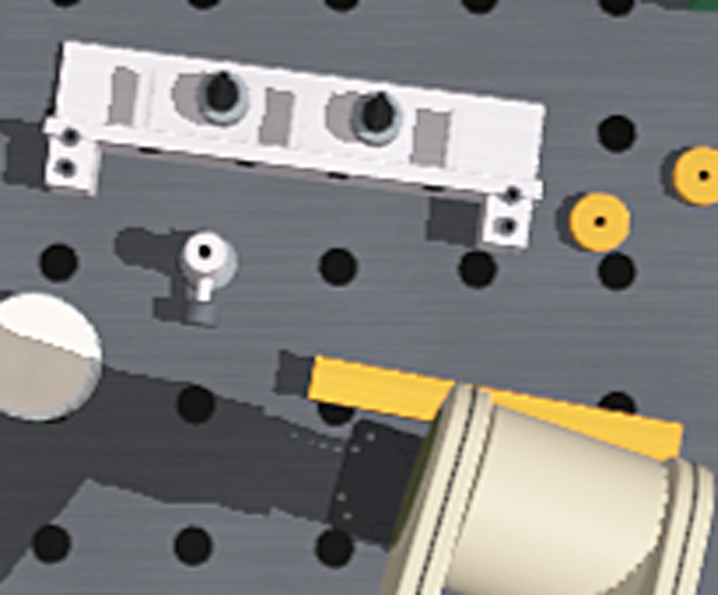

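>>> {"name": "carry_out", "arguments": {
  "increments": [
    {"linear": [0.015,0,0],"yaw": 0},
    {"linear": [0.03,0,0],"yaw": 0},
    {"linear": [0.04,0,0],"yaw": 0},
    {"linear": [0.05,0,0],"yaw": 0},
    {"linear": [0.06,0,0],"yaw": 0}
  ]
}}

```text
t: 2.95
tool_pos: [0.4892, -0.1052, 0.0178]
orientation: [-1.561, 0.21, -0.211]
force: [1.3, 0.7, -0.5]
opening: 0.0929
```

>>> {"name": "carry_out", "arguments": {
  "increments": [
    {"linear": [0.01,0,0],"yaw": 0},
    {"linear": [0.02,0,0],"yaw": 0},
    {"linear": [0.03,0,0],"yaw": 0},
    {"linear": [0.04,0,0],"yaw": 0},
    {"linear": [0.045,0,0],"yaw": 0}
  ]
}}

```text
t: 3.58
tool_pos: [0.5333, -0.1173, 0.0178]
orientation: [-1.561, 0.21, -0.211]
force: [-0.4, 0.1, 0.3]
opening: 0.093
```

```bash
cat >> h.py <<'E'
import cv2
def topz(n):
    P=robot.camera_params('top');im=robot.read_camera('top');cv2.imwrite(f'pics/{n}.png',im)
    cv2.imwrite(f'pics/{n}z.png',cv2.resize(im[105:275,195:400],None,fx=3.5,fy=3.5,interpolation=cv2.INTER_CUBIC))
def zc(uv,z,fx=3.5,o=(195,105)):
    u=((uv[0]+.5)/fx-.5+o[0],(uv[1]+.5)/fx-.5+o[1]);X=cast(robot.camera_params('top'),u,z);return X,jg(X)*1e3
E
python3 - <<'E'
from h import *
show();topz('top2')
E
```

```text
t 3.58 tcp [ 0.5333 -0.1173  0.0178] jig [-112.2 -164.1] jaw tilt 15.35 ydown [ 0.    -0.001 -1.   ] F [-0.4  0.1  0.3] open 0.093
```

View pics/top2z.png

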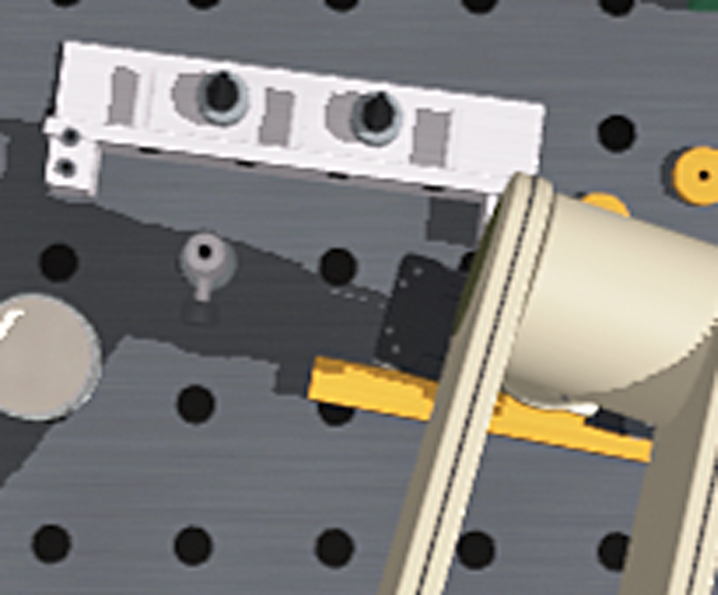

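The tube seems not to have moved in this picture (left end still at about (312,355) to (310,398)), although the TCP reads past it. I need to check with the other cameras.

```bash
python3 - <<'E'
from h import *
cv2.imwrite('pics/w2.png',robot.read_camera('wrist'));im=robot.read_camera('scene');cv2.imwrite('pics/sc2.png',im)
cv2.imwrite('pics/sc2z.png',cv2.resize(im[100:290,120:370],None,fx=3.1,fy=3.1,interpolation=cv2.INTER_CUBIC))
E
```

```text
(no output)
```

View pics/w2.png

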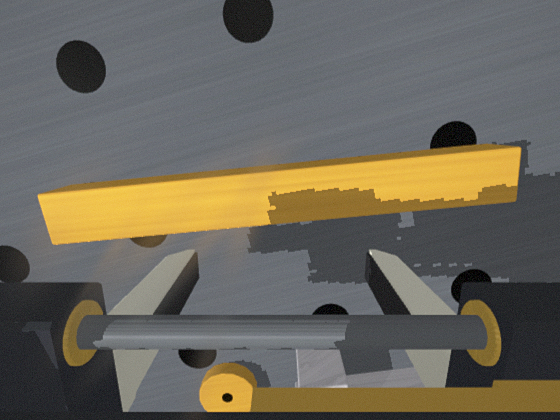

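View pics/sc2z.png

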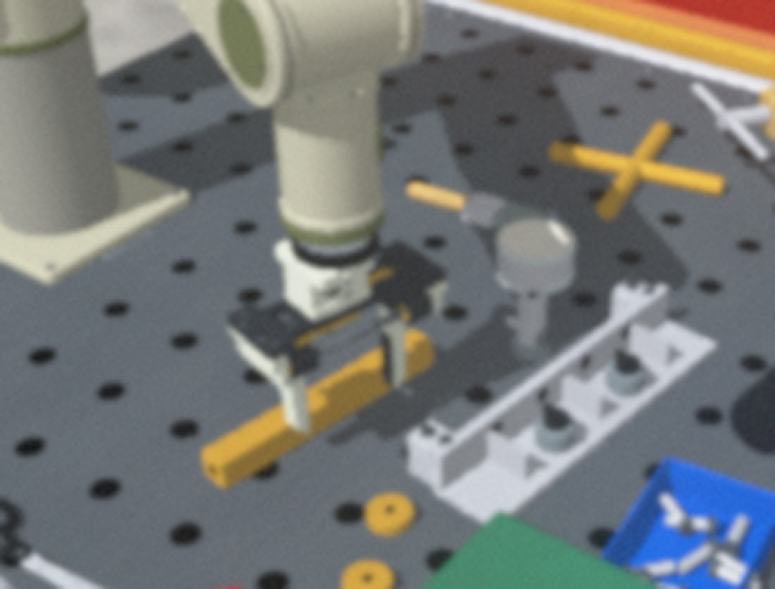

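```bash
python3 - <<'E'
from h import *
show();s,p,R=st()
for n in('scene','wrist'):
  C=robot.camera_params(n)
  for sg in(1,-1):
    for off in (0,.008):
      X=p+R@np.array([0,off,sg*.0465]);u=proj(C,X)
      print(n,sg,off,u.round(1), ((u-[120,100])*3.1).round(0) if n=='scene' else '')
W=robot.camera_params('wrist');print('cam pos',(-W['R'].T@W['t']).round(3), W['R'].round(2))
# tube corners by wrist, top plane .03
for uv in [(38,195),(53,244),(520,148),(518,201)]: 
  X=cast(W,uv,.03);print(uv,X.round(4),(jg(X)*1e3).round(1))
E
```

```text
t 3.73 tcp [ 0.5327 -0.1171  0.0177] jig [-112.8 -163.9] jaw tilt 15.34 ydown [ 0.    -0.001 -1.   ] F [-0.1  0.8 -0.1] open 0.0926
scene 1 0 [245.  228.6] [388. 399.]
scene 1 0.008 [245.2 230.7] [388. 405.]
scene -1 0 [218.8 241.9] [306. 440.]
scene -1 0.008 [219.  244.1] [307. 447.]
wrist 1 0 [357.3 252.9] 
wrist 1 0.008 [354.5 248.1] 
wrist -1 0 [205.1 252.9] 
wrist -1 0.008 [208.  248.1] 
cam pos [ 0.46  -0.097  0.202] [[ 0.26  0.96 -0.  ]
 [ 0.93 -0.25  0.27]
 [ 0.26 -0.07 -0.96]]
(38, 195) [ 0.4603 -0.2341  0.03  ] [-171.4 -288.3]
(53, 244) [ 0.4884 -0.239   0.03  ] [-143. -290.]
(520, 148) [0.5041 0.0198 0.03  ] [-156.7  -31.2]
(518, 201) [0.5326 0.0167 0.03  ] [-128.  -31.]
```

```bash
python3 - <<'E'
from h import *
im=cv2.imread('pics/sc2.png');cv2.imwrite('pics/sc2f.png',cv2.resize(im[185:250,185:275],None,fx=8,fy=8,interpolation=cv2.INTER_CUBIC))
im=cv2.imread('pics/w2.png');cv2.imwrite('pics/w2f.png',cv2.resize(im[230:420,90:460],None,fx=2.1,fy=2.1,interpolation=cv2.INTER_CUBIC))
E
```

```text
(no output)
```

View pics/sc2f.png

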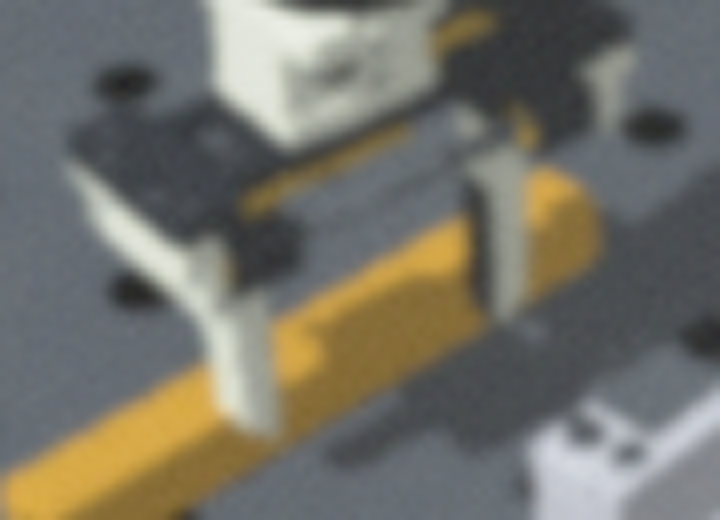

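View pics/w2f.png

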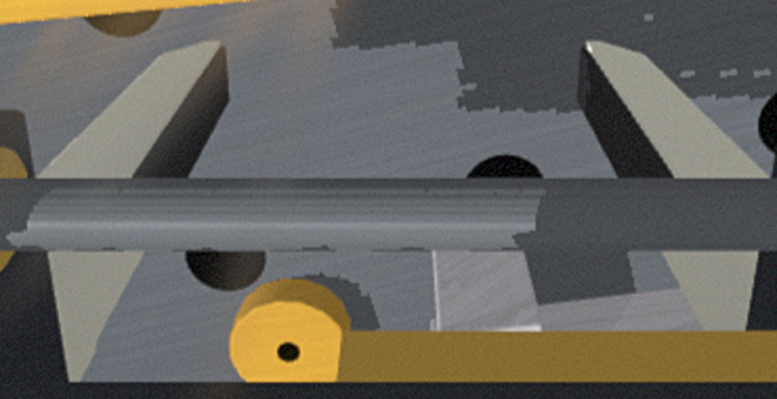

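```bash
python3 - <<'E'
from h import *
S=robot.camera_params('scene');W=robot.camera_params('wrist');s,p,R=st()
for a,b in[((246.0,223.7),(367,274)),((219.2,239.2),(199,276))]:
  X,e=tri(S,a,W,b);print(X.round(4),round(e,4),'tool',(R.T@(X-p)).round(4))
W=robot.camera_params('wrist')
for uv in[(584/2.1+90,45/2.1+230),(582/2.1+90,93/2.1+230)]:
  X=cast(W,uv,.033);print((R.T@(X-p)).round(4))
E
```

```text
[ 0.5493 -0.0722  0.0381] 0.0003 tool [ 0.0042 -0.0204  0.0477]
[ 0.527  -0.165   0.0335] 0.0017 tool [ 0.0073 -0.0157 -0.0476]
[-0.0072 -0.0153  0.0487]
[ 0.0068 -0.0153  0.0491]
```

The two views put the open fingertips about 17 mm behind the TCP, not 8 mm ahead of it. So when wide open the fingers retract, and they passed over the tube without touching it. I'll back off, half-close the gripper and measure the tips again.

>>> {"name": "carry_out", "arguments": {
  "increments": [
    {"linear": [0,-0.05,0],"yaw": 0},
    {"linear": [-0.06,-0.05,0],"yaw": 0},
    {"linear": [-0.115,-0.05,0],"yaw": 0},
    {"linear": [-0.115,-0.05,0],"yaw": 0},
    {"linear": [-0.115,-0.05,0],"yaw": 0}
  ],
  "gripper": 0.5
}}

```text
t: 4.35
tool_pos: [0.4224, -0.0868, 0.0684]
orientation: [-1.562, 0.209, -0.212]
force: [0.6, -0.5, 1.3]
opening: 0.0486
```

```bash
python3 - <<'E'
from h import *
show();print(robot.tip_reach)
im=robot.read_camera('wrist');cv2.imwrite('pics/w3.png',im)
im=robot.read_camera('scene');cv2.imwrite('pics/sc3.png',im)
cv2.imwrite('pics/sc3f.png',cv2.resize(im[150:240,150:250],None,fx=6.5,fy=6.5,interpolation=cv2.INTER_CUBIC))
E
```

```text
t 4.35 tcp [ 0.4224 -0.0868  0.0684] jig [-225.8 -146.3] jaw tilt 15.34 ydown [ 0.002 -0.001 -1.   ] F [ 0.6 -0.5  1.3] open 0.0486
0.008
```

View pics/w3.png

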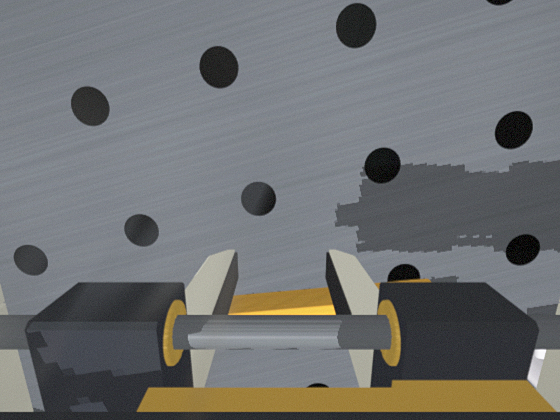

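View pics/sc3f.png

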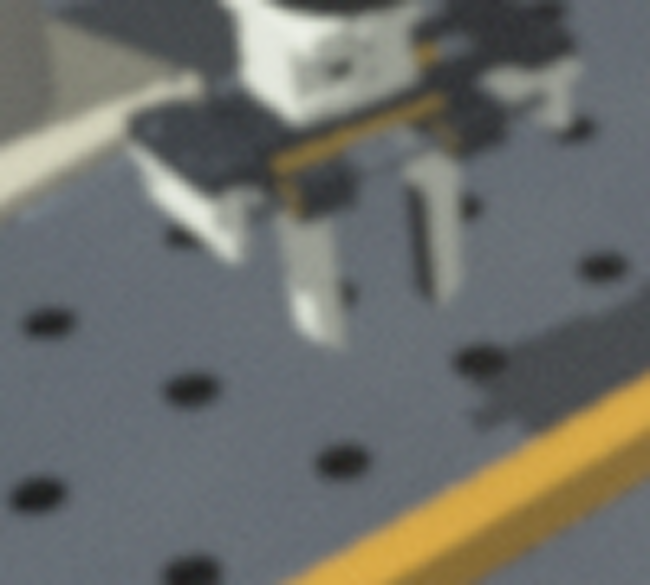

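The tips are at row 250 again with the jaws at half opening. The finger spacing is 90 px for 48.6 mm, the same scale as before, so the retraction is a constant offset of the tool frame (about 25 mm) and not caused by the linkage. The tips are really about 17 mm above TCP height, so I'll lower to TCP z ≈ -0.007 and watch the force.

>>> {"name": "carry_out", "arguments": {
  "increments": [
    {"linear": [0,0.03,0],"yaw": 0},
    {"linear": [0,0.055,0],"yaw": 0},
    {"linear": [0,0.065,0],"yaw": 0},
    {"linear": [0,0.07,0],"yaw": 0},
    {"linear": [0,0.074,0],"yaw": 0}
  ]
}}

```text
t: 5.08
tool_pos: [0.4242, -0.0875, -0.0049]
orientation: [-1.562, 0.208, -0.213]
force: [-0.3, 0.4, 0.2]
opening: 0.0465
```

```bash
python3 - <<'E'
from h import *
show()
s,p,R=st()
C=robot.camera_params('scene')
for sg in(1,-1):
    X=p+R@np.array([0.007,-.017,sg*s['opening']/2]);print(proj(C,X).round(1),X.round(4))
im=robot.read_camera('scene')
cv2.imwrite('pics/sc4f.png',cv2.resize(im[150:240,150:250],None,fx=6.5,fy=6.5,interpolation=cv2.INTER_CUBIC))
E
```

```text
t 5.08 tcp [ 0.4242 -0.0875 -0.0049] jig [-223.9 -146.8] jaw tilt 15.35 ydown [ 0.003 -0.002 -1.   ] F [-0.3  0.4  0.2] open 0.0465
[218.5 216.6] [ 0.4371 -0.0669  0.0121]
[205.7 222.6] [ 0.4248 -0.1118  0.0121]
```

View pics/sc4f.png

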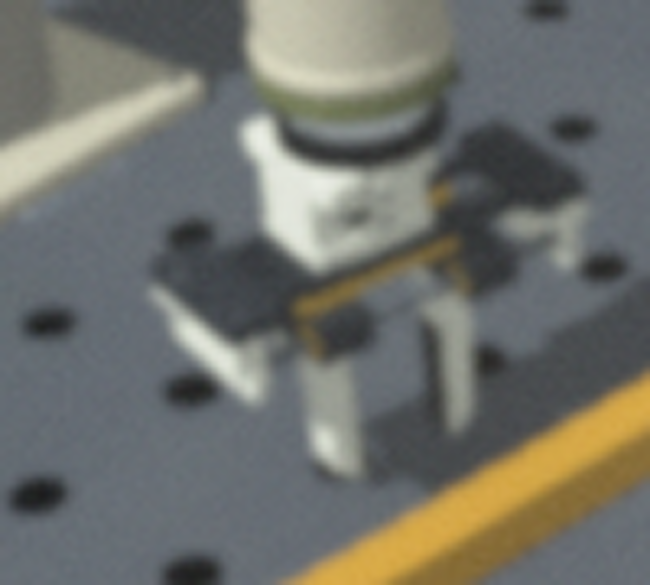

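>>> {"name": "carry_out", "arguments": {
  "increments": [
    {"linear": [0.015,0,0],"yaw": 0},
    {"linear": [0.03,0,0],"yaw": 0},
    {"linear": [0.04,0,0],"yaw": 0},
    {"linear": [0.05,0,0],"yaw": 0},
    {"linear": [0.06,0,0],"yaw": 0}
  ]
}}

```text
t: 5.75
tool_pos: [0.4809, -0.1028, -0.0054]
orientation: [-1.561, 0.21, -0.21]
force: [-5.4, 2.3, 4.6]
opening: 0.0465
```

>>> {"name": "carry_out", "arguments": {
  "increments": [
    {"linear": [0.01,0,0],"yaw": 0},
    {"linear": [0.02,0,0],"yaw": 0},
    {"linear": [0.03,0,0],"yaw": 0},
    {"linear": [0.04,0,0],"yaw": 0},
    {"linear": [0.045,0,0],"yaw": 0}
  ]
}}

```text
t: 6.38
tool_pos: [0.5236, -0.1145, -0.0058]
orientation: [-1.561, 0.212, -0.208]
force: [-7.7, 1.4, 5.5]
opening: 0.0463
```

```bash
python3 - <<'E'
from h import *
show();topz('top5')
E
```

```text
t 6.38 tcp [ 0.5236 -0.1145 -0.0058] jig [-122.2 -162.3] jaw tilt 15.33 ydown [-0.003  0.    -1.   ] F [-7.7  1.4  5.5] open 0.0463
```

View pics/top5z.png

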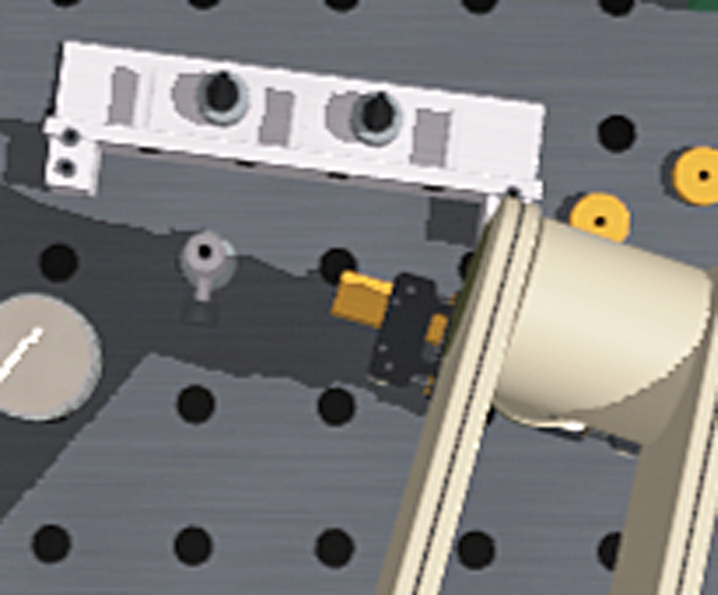

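```bash
python3 - <<'E'
from h import *
cv2.imwrite('pics/w5.png',robot.read_camera('wrist'))
for uv in[(343,271),(330,311),(390,278)]: print(zc(uv,.03))
E
```

```text
(array([ 0.59432385, -0.00345829,  0.03      ]), array([-64.4055615 , -44.03225673]))
(array([0.56610227, 0.00526558, 0.03      ]), array([-93.43330379, -38.5592321 ]))
(array([ 0.58992503, -0.03638661,  0.03      ]), array([-65.04851271, -77.2468693 ]))
```

View pics/w5.png

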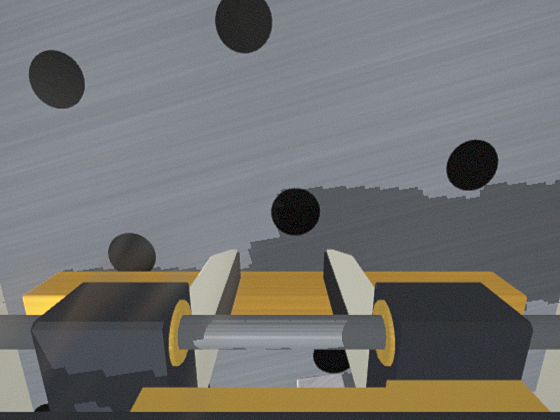

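>>> {"name": "carry_out", "arguments": {
  "increments": [
    {"linear": [0.01,0,0],"yaw": 0},
    {"linear": [0.02,0,0],"yaw": 0},
    {"linear": [0.03,0,0],"yaw": 0},
    {"linear": [0.036,0,0],"yaw": 0},
    {"linear": [0.039,0,0],"yaw": 0}
  ]
}}

```text
t: 7.1
tool_pos: [0.5618, -0.125, -0.0061]
orientation: [-1.561, 0.211, -0.209]
force: [-4.9, 0.9, 1.0]
opening: 0.0463
```

```bash
python3 - <<'E'
from h import *
show()
E
```

```text
t 7.1 tcp [ 0.5618 -0.125  -0.0061] jig [ -83.  -168.5] jaw tilt 15.33 ydown [-0.002  0.    -1.   ] F [-4.9  0.9  1. ] open 0.0463
```

>>> {"name": "carry_out", "arguments": {
  "increments": [
    {"linear": [-0.015,0,0],"yaw": 0},
    {"linear": [-0.03,0,0],"yaw": 0},
    {"linear": [-0.04,-0.06,0],"yaw": 0},
    {"linear": [-0.04,-0.11,0],"yaw": 0},
    {"linear": [-0.04,-0.11,-0.06],"yaw": 0}
  ],
  "gripper": 0
}}

```text
t: 7.72
tool_pos: [0.513, -0.1721, 0.1106]
orientation: [-1.564, 0.197, -0.214]
force: [0.7, -0.5, -0.3]
opening: 0.0022
```

```bash
python3 - <<'E'
from h import *
show();go([.53,-.33,.10],15.33+90);go([.53,-.33,.10],15.33-89)
E
```

```text
t 7.72 tcp [ 0.513  -0.1721  0.1106] jig [-126.1 -220.8] jaw tilt 15.02 ydown [ 0.01  -0.004 -1.   ] F [ 0.7 -0.5 -0.3] open 0.0022
linear [ 0.0572  0.0115 -0.1481] yaw -1.5653 deg -89.7 q6 -1.73
linear [ 0.0572  0.0115 -0.1481] yaw -1.5479 deg -88.7 q6 -1.73
```

>>> {"name": "carry_out", "arguments": {
  "increments": [
    {"linear": [0.02,0,-0.05],"yaw": 0.186},
    {"linear": [0.04,0,-0.1],"yaw": 0.372},
    {"linear": [0.057,0,-0.148],"yaw": 0.558},
    {"linear": [0.057,0,-0.148],"yaw": 0.744},
    {"linear": [0.057,0,-0.148],"yaw": 0.93}
  ]
}}

```text
t: 8.35
tool_pos: [0.5302, -0.3313, 0.1118]
orientation: [-1.36, 0.921, -0.942]
force: [-0.5, 1.1, 0.3]
opening: 0.0006
```

```bash
python3 - <<'E'
from h import *
show();go([.54,-.31,.10],105.3)
topz('top6')
E
```

```text
t 8.35 tcp [ 0.5302 -0.3313  0.1118] jig [ -91. -377.] jaw tilt 68.74 ydown [ 0.012 -0.005 -1.   ] F [-0.5  1.1  0.3] open 0.0006
linear [-0.0164  0.0118  0.0167] yaw 0.6381 deg 36.6 q6 -1.01
```

View pics/top6z.png

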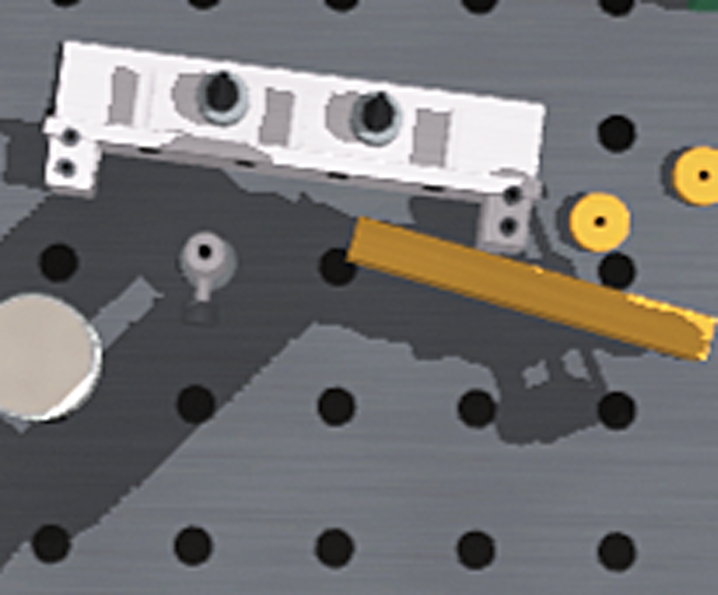

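The tube is fully visible, from about (355,240) to (712,340) in the zoom. It lies just in front of the right stop, angled toward the gap behind the post.

```bash
cat >> h.py <<'E'
def tube(n):
    im=cv2.imread(f'pics/{n}.png');P=robot.camera_params('top')
    hsv=cv2.cvtColor(im,cv2.COLOR_BGR2HSV);m=cv2.inRange(hsv,(14,120,60),(35,255,255));m[:120]=0;m[:,:200]=0;m[240:]=0;m[:,402:]=0
    cs=[c for c in cv2.findContours(m,0,1)[0] if cv2.contourArea(c)>500];c=max(cs,key=cv2.contourArea)
    b=cv2.boxPoints(cv2.minAreaRect(c));J=np.array([jg(cast(P,x,.03))*1e3 for x in b]);J=J[np.argsort(J[:,1])]
    B=J[:2].mean(0);A=J[2:].mean(0)
    for q in J: print('  corner',q.round(1))
    print('end_b',B.round(1),'end_a',A.round(1),'len',np.linalg.norm(A-B).round(1),'theta',np.degrees(np.arctan2(*(A-B))).round(2),'c',((A+B)/2).round(1),'wid',np.linalg.norm(J[0]-J[1]).round(1))
    return A,B
E
python3 - <<'E'
from h import *
A,B=tube('top6')
u=(A-B)/np.linalg.norm(A-B);t=B-u*28
tilt=np.degrees(np.arctan2(*u))+6.5+90;print(t,w(t/1e3),tilt)
x=w(t/1e3);go([x[0],x[1],.1],tilt)
E
```

```text
corner [ -62.7 -307.3]
  corner [ -96.6 -301.5]
  corner [-23.  -49.5]
  corner [-57.2 -44.2]
end_b [ -79.6 -304.4] end_a [-40.1 -46.8] len 260.6 theta 8.73 c [ -59.9 -175.6] wid 34.5
[ -83.89717831 -332.08559345] [ 0.54234897 -0.28745347] 105.2326119010263
linear [-0.0364  0.0118  0.0265] yaw 0.6279 deg 36.0 q6 -1.0
```

>>> {"name": "carry_out", "arguments": {
  "increments": [
    {"linear": [-0.018,0,0.013],"yaw": 0.18},
    {"linear": [-0.036,0,0.026],"yaw": 0.36},
    {"linear": [-0.036,0,0.026],"yaw": 0.54},
    {"linear": [-0.036,0.01,0.026],"yaw": 0.628},
    {"linear": [-0.036,0.012,0.026],"yaw": 0.628}
  ]
}}

```text
t: 9.02
tool_pos: [0.5422, -0.2879, 0.0995]
orientation: [-1.067, 1.388, -1.409]
force: [0.2, -0.2, -0.6]
opening: 0.0005
```

```bash
python3 - <<'E'
from h import *
show();go([.5423,-.2875,-.006],105.23)
cv2.imwrite('pics/w7.png',robot.read_camera('wrist'))
E
```

```text
t 9.03 tcp [ 0.5422 -0.2879  0.0995] jig [ -84.  -332.6] jaw tilt -74.95 ydown [ 0.012 -0.005 -1.   ] F [ 0.2 -0.2 -0.6] open 0.0005
linear [-0.0007  0.1055 -0.0014] yaw 0.0032 deg 0.2 q6 -0.31
```

View pics/w7.png

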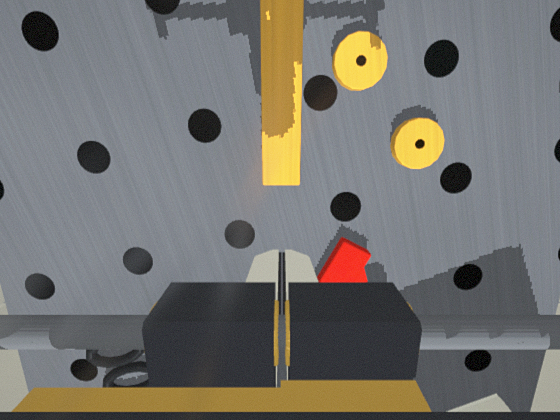

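The wrist view shows the tube's right end at (262–302,185), centred on the closed fingers at x≈282. The red square's corner is near (345,240), so I'll check its clearance before descending.

```bash
python3 - <<'E'
from h import *
s,p,R=st();W=robot.camera_params('wrist')
for uv in[(345,240),(370,253),(318,280),(326,268)]:
  X=cast(W,uv,.014);print(X.round(4),'tool',(R.T@(X-p)).round(4))
for uv in[(262,185),(300,185)]:
  X=cast(W,uv,.03);print('tube',X.round(4),'tool',(R.T@(X-p)).round(4))
E
```

```text
[ 0.591  -0.3258  0.014 ] tool [0.0237 0.0863 0.0559]
[ 0.6102 -0.3439  0.014 ] tool [0.0362 0.0866 0.0791]
[ 0.5589 -0.3576  0.014 ] tool [0.0627 0.086  0.0331]
[ 0.5687 -0.3478  0.014 ] tool [0.0507 0.0861 0.0401]
tube [ 0.5351 -0.2563  0.03  ] tool [-0.0289  0.0692 -0.0159]
tube [ 0.5642 -0.2642  0.03  ] tool [-0.0288  0.0696  0.0143]
```

>>> {"name": "carry_out", "arguments": {
  "increments": [
    {"linear": [0,0.04,-0.001],"yaw": 0},
    {"linear": [0,0.08,-0.001],"yaw": 0},
    {"linear": [0,0.1,-0.001],"yaw": 0.003},
    {"linear": [0,0.104,-0.001],"yaw": 0.003},
    {"linear": [-0.01,0.105,-0.001],"yaw": 0.003}
  ]
}}

```text
t: 9.7
tool_pos: [0.546, -0.2794, -0.0041]
orientation: [-1.064, 1.388, -1.412]
force: [-0.2, 0.2, 0.7]
opening: 0.0006
```

>>> {"name": "carry_out", "arguments": {
  "increments": [
    {"linear": [-0.008,0,0],"yaw": 0},
    {"linear": [-0.016,0,0],"yaw": 0},
    {"linear": [-0.026,0,0],"yaw": 0},
    {"linear": [-0.036,0,0],"yaw": 0},
    {"linear": [-0.046,0,0],"yaw": 0}
  ]
}}

```text
t: 10.32
tool_pos: [0.5594, -0.2363, -0.0022]
orientation: [-1.064, 1.384, -1.416]
force: [-2.5, -5.8, 4.6]
opening: 0.0002
```

```bash
python3 - <<'E'
from h import *
show();cv2.imwrite('pics/w8.png',robot.read_camera('wrist'));topz('top8')
A=tube('top8')
E
```

```text
t 10.32 tcp [ 0.5594 -0.2363 -0.0022] jig [ -72.7 -279.3] jaw tilt -74.82 ydown [ 0.016 -0.01  -1.   ] F [-2.5 -5.8  4.6] open 0.0002
  corner [ -55.6 -264.2]
  corner [ -89.7 -258.8]
  corner [-19.3 -13.7]
  corner [-53.5  -8.8]
end_b [ -72.6 -261.5] end_a [-36.4 -11.2] len 252.9 theta 8.25 c [ -54.5 -136.4] wid 34.5
```

View pics/top8z.png

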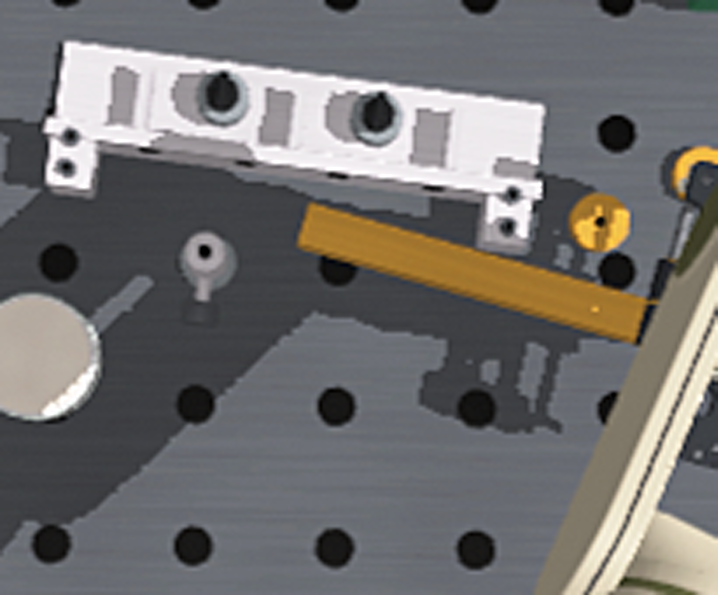

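View pics/w8.png

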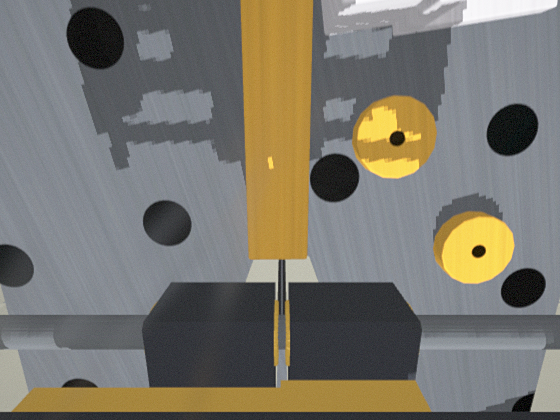

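>>> {"name": "carry_out", "arguments": {
  "increments": [
    {"linear": [-0.01,0.002,0],"yaw": 0},
    {"linear": [-0.02,0.003,0],"yaw": 0},
    {"linear": [-0.03,0.004,0],"yaw": 0},
    {"linear": [-0.04,0.004,0],"yaw": 0},
    {"linear": [-0.05,0.004,0],"yaw": 0}
  ]
}}

```text
t: 11.05
tool_pos: [0.5734, -0.188, -0.0054]
orientation: [-1.064, 1.383, -1.416]
force: [-2.2, -7.0, 4.9]
opening: 0.0004
```

```bash
python3 - <<'E'
from h import *
show();topz('top9')
A=tube('top9')
E
```

```text
t 11.05 tcp [ 0.5734 -0.188  -0.0054] jig [ -64.3 -229.7] jaw tilt -74.85 ydown [ 0.018 -0.01  -1.   ] F [-2.2 -7.   4.9] open 0.0004
  corner [ -46.7 -203.7]
  corner [ -80.  -198.4]
  corner [-11.   34.1]
  corner [-44.4  38.9]
end_b [ -63.3 -201.1] end_a [-27.7  36.5] len 240.2 theta 8.54 c [-45.5 -82.3] wid 33.7
```

View pics/top9z.png

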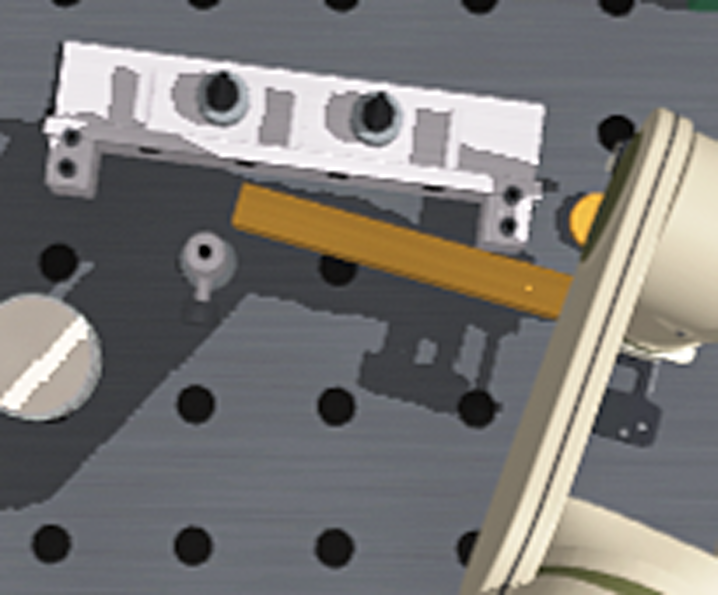

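The left end is entering the gap cleanly: end_a at jig (-28, 36), theta 8.5°. For the last stretch the fingers must clear the right stop's front, so I'll shift them 8 mm toward the robot on the end face.

>>> {"name": "carry_out", "arguments": {
  "increments": [
    {"linear": [0.008,0,0],"yaw": 0},
    {"linear": [0.008,0,-0.008],"yaw": 0},
    {"linear": [0.008,0.002,-0.008],"yaw": 0},
    {"linear": [-0.005,0.002,-0.008],"yaw": 0},
    {"linear": [-0.012,0.003,-0.008],"yaw": 0}
  ]
}}

```text
t: 11.72
tool_pos: [0.5696, -0.173, -0.0083]
orientation: [-1.064, 1.381, -1.416]
force: [-1.7, -6.8, 6.4]
opening: 0.0004
```

>>> {"name": "carry_out", "arguments": {
  "increments": [
    {"linear": [-0.01,0,0],"yaw": 0},
    {"linear": [-0.02,0,0],"yaw": 0},
    {"linear": [-0.03,0,0],"yaw": 0},
    {"linear": [-0.038,0,0],"yaw": 0},
    {"linear": [-0.045,0,0],"yaw": 0}
  ]
}}

```text
t: 12.35
tool_pos: [0.5818, -0.1292, -0.0082]
orientation: [-1.064, 1.38, -1.417]
force: [-1.8, -5.1, 2.3]
opening: 0.0006
```

```bash
python3 - <<'E'
from h import *
show();topz('top10')
A=tube('top10')
E
```

```text
t 12.35 tcp [ 0.5818 -0.1292 -0.0082] jig [ -62.6 -170.4] jaw tilt -74.91 ydown [ 0.019 -0.011 -1.   ] F [-1.8 -5.1  2.3] open 0.0006
  corner [ -34.1 -129.5]
  corner [ -67.8 -124.2]
  corner [ 0.2 91.8]
  corner [-33.6  96.7]
end_b [ -51.  -126.9] end_a [-16.7  94.2] len 223.7 theta 8.82 c [-33.8 -16.3] wid 34.1
```

View pics/top10z.png

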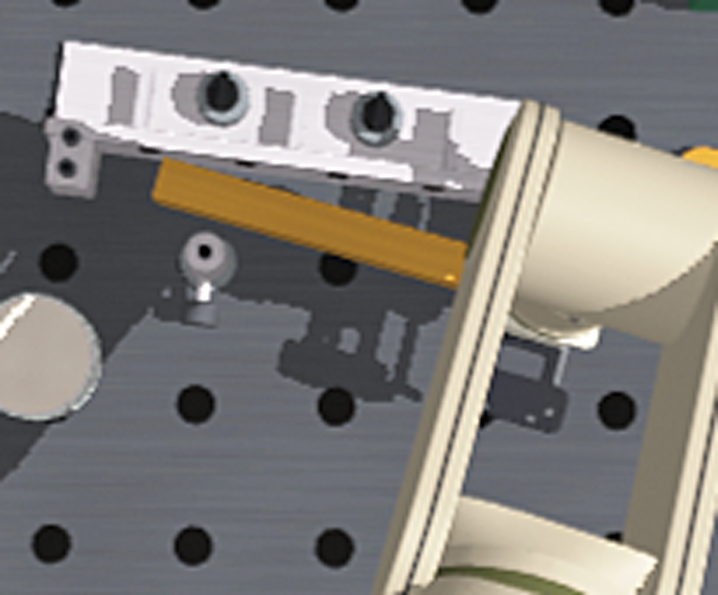

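>>> {"name": "carry_out", "arguments": {
  "increments": [
    {"linear": [-0.007,0,-0.001],"yaw": 0},
    {"linear": [-0.014,0,-0.002],"yaw": 0},
    {"linear": [-0.021,0,-0.003],"yaw": 0},
    {"linear": [-0.027,0,-0.004],"yaw": 0},
    {"linear": [-0.031,0,-0.005],"yaw": 0}
  ]
}}

```text
t: 13.02
tool_pos: [0.5855, -0.097, -0.0083]
orientation: [-1.064, 1.38, -1.417]
force: [-1.7, -5.9, 2.5]
opening: 0.0003
```

```bash
python3 - <<'E'
from h import *
show();topz('top11')
A=tube('top11')
E
```

```text
t 13.03 tcp [ 0.5855 -0.097  -0.0083] jig [ -62.6 -138. ] jaw tilt -74.93 ydown [ 0.02  -0.011 -1.   ] F [-1.7 -5.9  2.5] open 0.0003
  corner [-32.5 -88.8]
  corner [-65.8 -83.3]
  corner [  1.8 123.9]
  corner [-31.6 128.9]
end_b [-49.2 -86.1] end_a [-14.9 126.4] len 215.2 theta 9.16 c [-32.   20.2] wid 33.7
```

View pics/top11z.png

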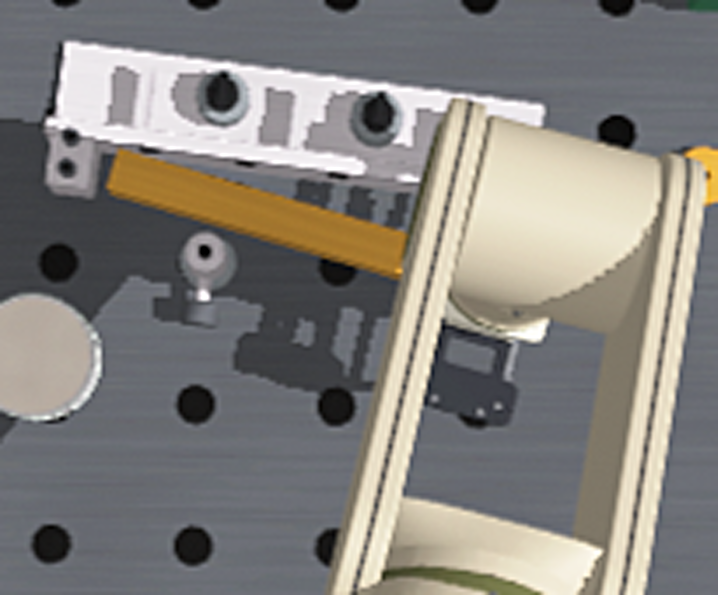

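>>> {"name": "carry_out", "arguments": {
  "increments": [
    {"linear": [0.012,0,-0.003],"yaw": 0},
    {"linear": [0.02,-0.01,-0.006],"yaw": 0},
    {"linear": [0.02,-0.06,-0.01],"yaw": -0.15},
    {"linear": [0.02,-0.11,-0.02],"yaw": -0.33},
    {"linear": [0.02,-0.11,-0.03],"yaw": -0.51}
  ]
}}

```text
t: 13.7
tool_pos: [0.5523, -0.1081, 0.1074]
orientation: [-1.31, 0.994, -1.046]
force: [0.5, -1.0, 0.0]
opening: 0.0003
```

```bash
python3 - <<'E'
from h import *
show();x=w([-.095,-.09]);go([x[0],x[1],.08],6.5)
E
```

```text
t 13.7 tcp [ 0.5523 -0.1081  0.1074] jig [ -94.4 -152.8] jaw tilt 75.52 ydown [ 0.029 -0.013 -1.   ] F [ 0.5 -1.   0. ] open 0.0003
linear [-0.0594  0.0268  0.0212] yaw -1.2047 deg -69.0 q6 -0.53
```

>>> {"name": "carry_out", "arguments": {
  "increments": [
    {"linear": [-0.03,0,0.01],"yaw": -0.185},
    {"linear": [-0.059,0,0.021],"yaw": -0.37},
    {"linear": [-0.059,0,0.021],"yaw": -0.555},
    {"linear": [-0.059,0,0.021],"yaw": -0.74},
    {"linear": [-0.059,0,0.021],"yaw": -0.925}
  ]
}}

```text
t: 14.32
tool_pos: [0.5575, -0.0459, 0.1072]
orientation: [-1.556, 0.28, -0.329]
force: [-0.7, 0.7, 0.6]
opening: 0.0003
```

```bash
python3 - <<'E'
from h import *
show();x=w([-.095,-.09]);go([x[0],x[1],.06],6.5)
cv2.imwrite('pics/w12.png',robot.read_camera('wrist'));topz('top12');tube('top12')
E
```

```text
t 14.32 tcp [ 0.5575 -0.0459  0.1072] jig [-96.2 -90.4] jaw tilt 22.2 ydown [ 0.029 -0.012 -1.   ] F [-0.7  0.7  0.6] open 0.0003
linear [-0.0005  0.0472  0.0007] yaw -0.274 deg -15.7 q6 -1.35
  corner [-18.8  -3. ]
  corner [-51.4   2.1]
  corner [  1.8 125.3]
  corner [-30.9 130.1]
end_b [-35.1  -0.5] end_a [-14.6 127.7] len 129.8 theta 9.09 c [-24.8  63.6] wid 33.1
```

View pics/top12z.png

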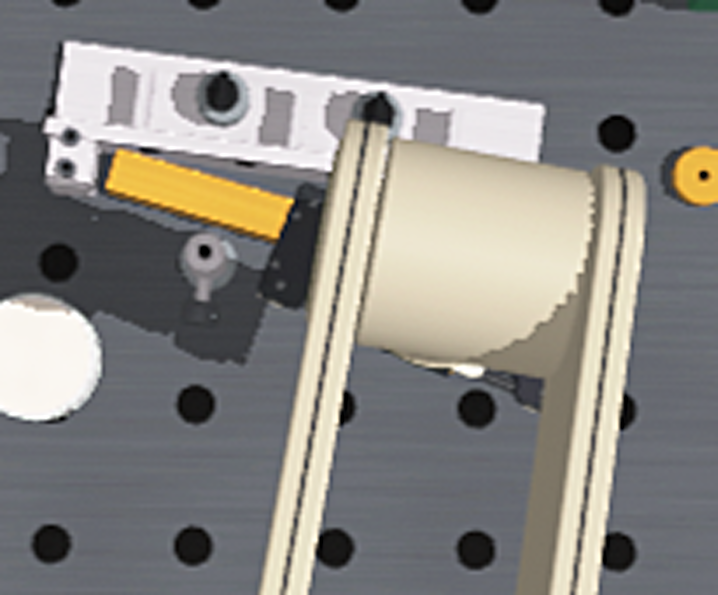

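View pics/w12.png

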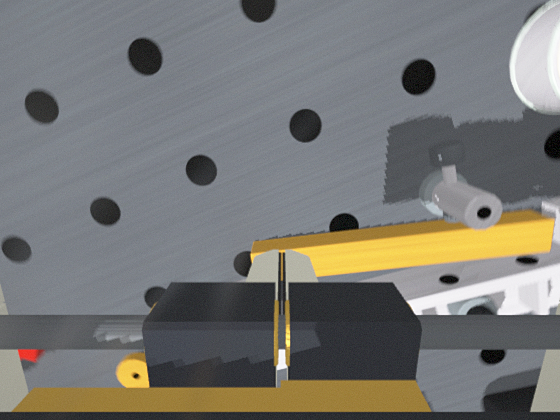

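>>> {"name": "carry_out", "arguments": {
  "increments": [
    {"linear": [0,0,0],"yaw": -0.18},
    {"linear": [-0.008,0.03,0],"yaw": -0.274},
    {"linear": [-0.008,0.07,0],"yaw": -0.274},
    {"linear": [-0.008,0.1,0],"yaw": -0.274},
    {"linear": [-0.008,0.113,0],"yaw": -0.274}
  ]
}}

```text
t: 15.05
tool_pos: [0.5519, -0.0443, -0.0078]
orientation: [-1.579, 0.074, -0.117]
force: [0.3, 0.1, 0.7]
opening: 0.0004
```

```bash
python3 - <<'E'
from h import *
show();x=w([-.038,-.09]);go([x[0],x[1],-.006],6.5)
E
```

```text
t 15.05 tcp [ 0.5519 -0.0443 -0.0078] jig [-102.   -89.5] jaw tilt 6.96 ydown [ 0.026 -0.012 -1.   ] F [0.3 0.1 0.7] open 0.0004
linear [ 0.064 -0.    -0.   ] yaw -0.0081 deg -0.5 q6 -1.61
```

>>> {"name": "carry_out", "arguments": {
  "increments": [
    {"linear": [0.015,0,0],"yaw": -0.008},
    {"linear": [0.025,0,0],"yaw": -0.008},
    {"linear": [0.033,0,0],"yaw": -0.008},
    {"linear": [0.042,0,0],"yaw": -0.008},
    {"linear": [0.05,0,0],"yaw": -0.008}
  ]
}}

```text
t: 15.68
tool_pos: [0.6019, -0.0506, -0.0062]
orientation: [-1.579, 0.069, -0.11]
force: [-4.2, -0.3, 2.6]
opening: 0.0004
```

```bash
python3 - <<'E'
from h import *
show();topz('top13');tube('top13')
cv2.imwrite('pics/w13.png',robot.read_camera('wrist'))
E
```

```text
t 15.68 tcp [ 0.6019 -0.0506 -0.0062] jig [-51.5 -90. ] jaw tilt 6.53 ydown [ 0.026 -0.012 -1.   ] F [-4.2 -0.3  2.6] open 0.0004
  corner [-9.8  4.8]
  corner [-43.2   5.9]
  corner [ -5.2 130.7]
  corner [-38.6 131.5]
end_b [-26.5   5.3] end_a [-21.9 131.1] len 125.9 theta 2.11 c [-24.2  68.2] wid 33.4
```

View pics/w13.png

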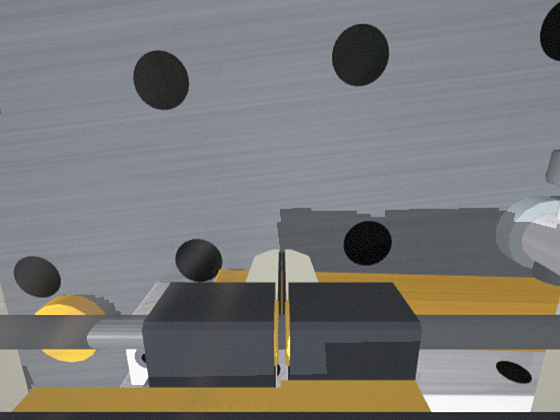

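View pics/top13z.png

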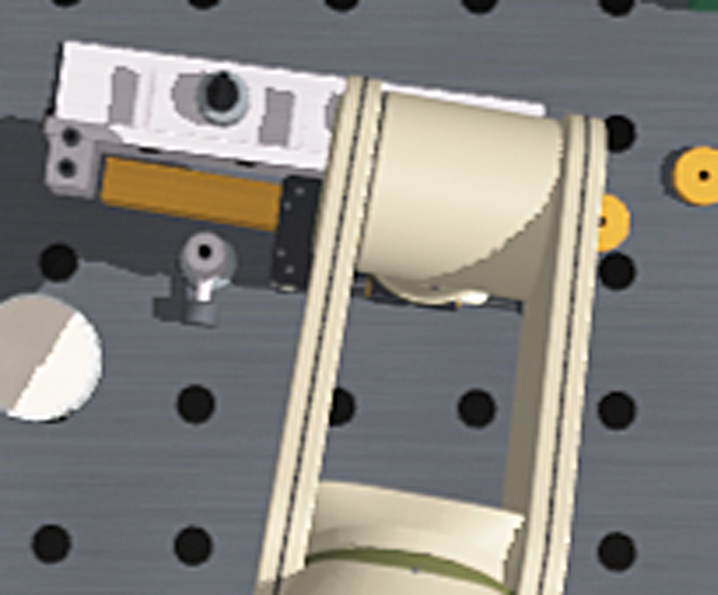

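>>> {"name": "carry_out", "arguments": {
  "increments": [
    {"linear": [0.004,0,0],"yaw": 0},
    {"linear": [0.008,0,0],"yaw": 0},
    {"linear": [0.01,0,0],"yaw": 0},
    {"linear": [0.012,0,0],"yaw": 0},
    {"linear": [0.013,0,0],"yaw": 0}
  ]
}}

```text
t: 16.4
tool_pos: [0.6136, -0.0517, -0.0061]
orientation: [-1.579, 0.071, -0.108]
force: [-13.3, 0.9, 8.0]
opening: 0.0008
```

```bash
python3 - <<'E'
from h import *
show()
E
```

```text
t 16.4 tcp [ 0.6136 -0.0517 -0.0061] jig [-39.8 -89.8] jaw tilt 6.5 ydown [ 0.023 -0.011 -1.   ] F [-13.3   0.9   8. ] open 0.0008
```

>>> {"name": "carry_out", "arguments": {
  "increments": [
    {"linear": [-0.015,0,0],"yaw": 0},
    {"linear": [-0.02,0,0.03],"yaw": 0},
    {"linear": [-0.02,0,0.06],"yaw": 0},
    {"linear": [-0.02,0,0.09],"yaw": 0},
    {"linear": [-0.015,0,0.092],"yaw": 0}
  ]
}}

```text
t: 17.02
tool_pos: [0.6098, 0.0433, -0.0068]
orientation: [-1.578, 0.068, -0.107]
force: [-0.2, -0.9, 0.2]
opening: 0.0005
```

>>> {"name": "carry_out", "arguments": {
  "increments": [
    {"linear": [0.006,0,0],"yaw": 0},
    {"linear": [0.01,0,0],"yaw": 0},
    {"linear": [0.014,0,0],"yaw": 0},
    {"linear": [0.016,0,0],"yaw": 0},
    {"linear": [0.018,0,0],"yaw": 0}
  ]
}}

```text
t: 17.65
tool_pos: [0.626, 0.0412, -0.0067]
orientation: [-1.578, 0.072, -0.104]
force: [-9.4, 2.6, 6.9]
opening: 0.0005
```

```bash
python3 - <<'E'
from h import *
show();topz('top14');tube('top14')
E
```

```text
t 17.65 tcp [ 0.626   0.0412 -0.0067] jig [-37.9   3.9] jaw tilt 6.42 ydown [ 0.02 -0.01 -1.  ] F [-9.4  2.6  6.9] open 0.0005Traceback (most recent call last):
  File "<stdin>", line 2, in <module>
  File "h.py", line 42, in tube
    cs=[c for c in cv2.findContours(m,0,1)[0] if cv2.contourArea(c)>500];c=max(cs,key=cv2.contourArea)
                                                                           ~~~^^^^^^^^^^^^^^^^^^^^^^^^
ValueError: max() iterable argument is empty
```

View pics/top14z.png

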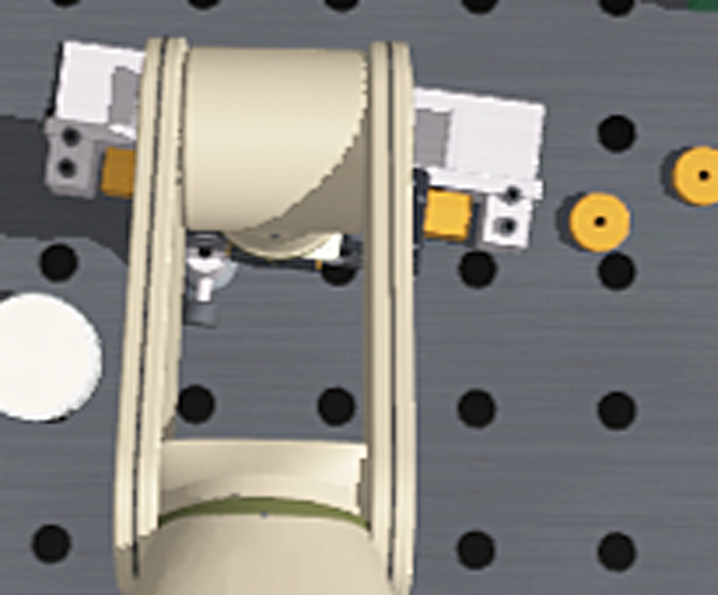

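The tube lies in the bay with both ends visible between the stops, at (118,170) and (448,212). I'll press slightly harder, then back off and inspect.

>>> {"name": "carry_out", "arguments": {
  "increments": [
    {"linear": [0.002,0,0],"yaw": 0},
    {"linear": [0.004,0,0],"yaw": 0},
    {"linear": [0.005,0,0],"yaw": 0},
    {"linear": [0.005,0,0],"yaw": 0}
  ]
}}

```text
t: 18.2
tool_pos: [0.6259, 0.0408, -0.0073]
orientation: [-1.577, 0.081, -0.096]
force: [-24.7, 4.2, 19.0]
opening: 0.0005
```

>>> {"name": "carry_out", "arguments": {
  "increments": [
    {"linear": [-0.012,0,0],"yaw": 0},
    {"linear": [-0.022,0,-0.01],"yaw": 0},
    {"linear": [-0.025,-0.03,-0.02],"yaw": 0},
    {"linear": [-0.06,-0.09,-0.02],"yaw": 0},
    {"linear": [-0.12,-0.13,-0.02],"yaw": 0}
  ]
}}

```text
t: 18.82
tool_pos: [0.5172, 0.0326, 0.1151]
orientation: [-1.577, 0.079, -0.101]
force: [0.1, 0.6, 1.3]
opening: 0.0005
```

>>> {"name": "carry_out", "arguments": {
  "increments": [
    {"linear": [-0.06,-0.05,0],"yaw": 0},
    {"linear": [-0.1,-0.06,0],"yaw": 0},
    {"linear": [-0.1,-0.06,0],"yaw": 0}
  ]
}}

```text
t: 19.2
tool_pos: [0.4168, 0.0441, 0.1768]
orientation: [-1.577, 0.074, -0.106]
force: [0.9, 1.0, 0.2]
opening: 0.0007
```

```bash
python3 - <<'E'
from h import *
show();topz('top15');tube('top15')
im=robot.read_camera('scene');cv2.imwrite('pics/sc15.png',im)
cv2.imwrite('pics/sc15z.png',cv2.resize(im[170:275,220:360],None,fx=5,fy=5,interpolation=cv2.INTER_CUBIC))
cv2.imwrite('pics/w15.png',robot.read_camera('wrist'))
E
```

```text
t 19.2 tcp [0.4168 0.0441 0.1768] jig [-246.2  -16.9] jaw tilt 6.56 ydown [ 0.02  -0.009 -1.   ] F [0.9 1.  0.2] open 0.0007
  corner [   1.6 -127.8]
  corner [ -33.  -127.4]
  corner [-31.6 132.7]
  corner [  3.  132.9]
end_b [ -15.7 -127.6] end_a [-14.3 132.8] len 260.4 theta 0.31 c [-15.    2.6] wid 34.6
```

View pics/top15z.png

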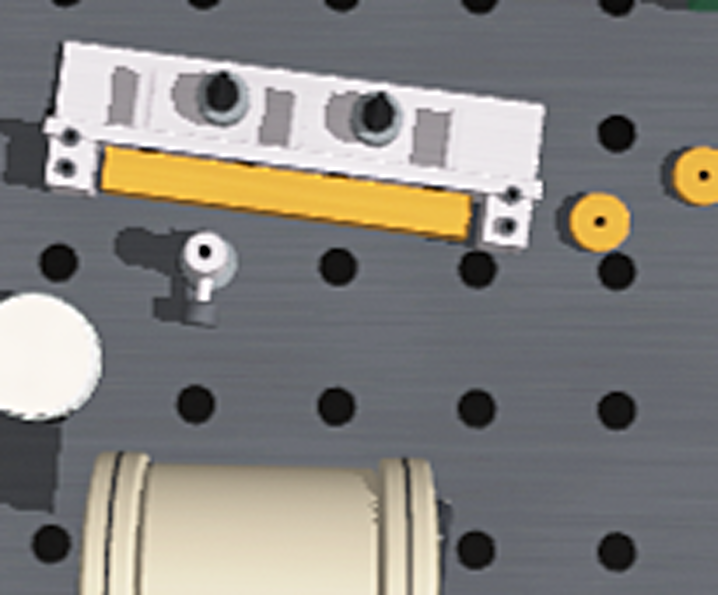

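View pics/sc15z.png

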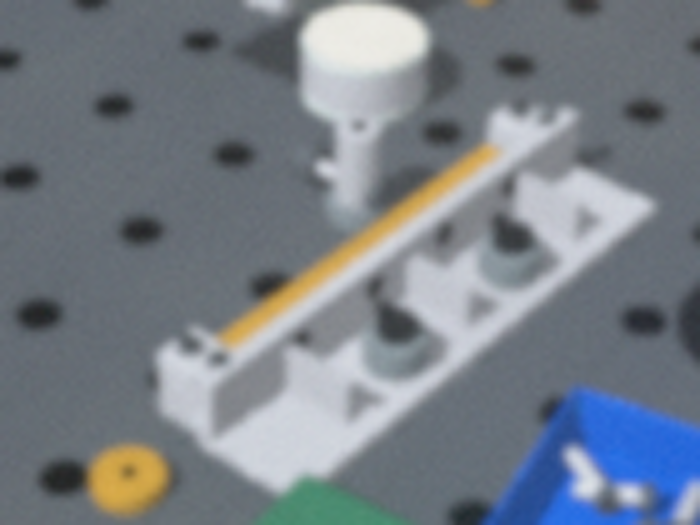

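View pics/w15.png

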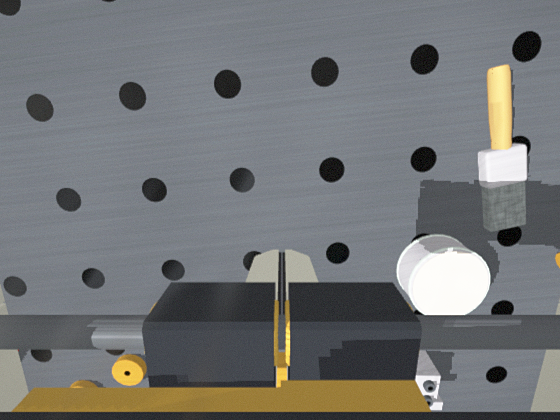

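```bash
python3 - <<'E'
from h import *
a=cv2.imread('pics/top0.png');b=cv2.imread('pics/top15.png')
# other objects: compare colour centroids before/after outside occlusion
for n,(x0,y0,x1,y1) in dict(tin=(180,182,230,230),disc1=(354,156,378,180),disc2=(384,143,408,168),sq=(415,170,480,215),sc=(430,215,475,305),cross=(45,160,155,265),brush=(160,220,195,300)).items():
    d=cv2.absdiff(a,b)[y0:y1,x0:x1].max(2);print(n,int((d>50).sum()))
c=b[120:185,200:360];cv2.imwrite('pics/top15f.png',cv2.resize(c,None,fx=5,fy=5,interpolation=cv2.INTER_CUBIC))
E
```

```text
tin 127
disc1 0
disc2 0
sq 0
sc 0
cross 3114
brush 596
```

View pics/top15f.png

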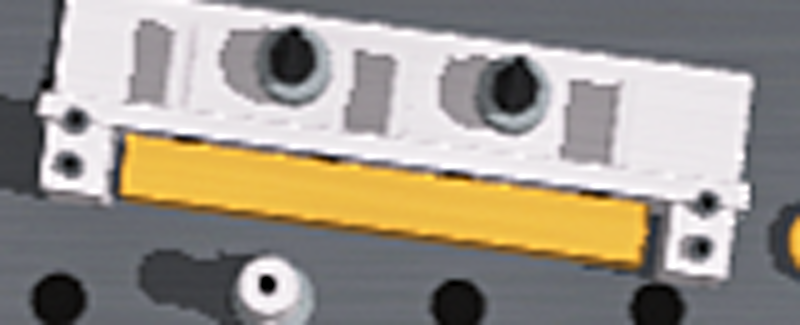

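```bash
python3 - <<'E'
from h import *
print(robot.close_job())
E
```

```text
the job is handed in; nothing more can be done
None
```

The tube is in the jig, lying along the fence between the two end stops, and I handed the job in at about t = 19 s of the 67 s allowed.

**What I did:**
- I pushed the tube sideways with the fingertips until it sat about 9° to the fence.
- I pushed its right end so the left end slid in behind the clamp post.
- I swung the right end into the bay and pressed the tube against the fence near its middle, with about 25 N sideways at the wrist. It was never gripped or lifted.
- I backed off and raised the gripper clear of the tube.

**Last checks (top camera, jig frame):**

| Check | Measured | Limit |
|---|---|---|
| end_a x | -14.3 mm | above -19.5 mm |
| end_b x | -15.7 mm | above -19.5 mm |
| Tube centre y | +2.6 mm | between -12 and +12 mm |
| Tube angle to fence | 0.3° (about 0.005 rad) | below 0.04 rad |
| Tube length | 260.4 mm | 260 mm given |

- **Other objects:** Before and after pictures show the discs, magnetic square and scissors unmoved. The picture also changed around the tin, brush and cross. I put that down to the arm and its shadow, because I never worked near them, but I did not measure their positions again.

**Disagreements:**
- **Fingertip position:** two camera views put the fingertips about 17 mm behind the TCP, not 8 mm ahead as stated. My first push therefore passed over the tube without touching it. After that I worked with the TCP slightly below z = 0.
- **Tube width:** the top view read about 34 mm instead of 30 mm, probably because part of the side face counts in the colour mask.

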